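Rotate the jar stock in the sloped lane

ROBOT

A 7-joint arm with a two-finger parallel gripper is mounted at the origin on the work surface. World frame = base frame: x ahead of the robot, y to its left, z up, the work surface at z = 0. Lengths are in m, angles in rad, forces in N, time in s.
With the tool pointing down it reaches from about 0.4 to 0.85 m from the base axis. Payload 10.4 kg.
Tool frame: the origin (TCP) lies on the centre line of the jaws, within the pads' length; the fingertips stand 11 mm ahead of it and the grasp point (between the pads) lies 8 mm behind it; z points along the fingers, y is the line along which they close (so a half turn about z gives the same grasp; the last joint's range is limited). The gripper opens to 87 mm and grips with 3 to 60 N. Pads are 19 mm wide; open, the fingers measure 117 mm over their backs; the gripper's body (75 mm by 190 mm) begins 51 mm behind the grasp point.
Start: joints at [-0.023, 0.332, -0.065, 1.46, 0.022, 1.35, -0.088], TCP at [0.625, 0, 0.234] pointing down, gripper open.
Joint ranges: [-2.6, 2.6], [-0.5, 2.12], [-1.47, 1.34], [0.16, 2.42], [-1.27, 4.41], [0.06, 2.06], [-2.6, 2.6]. Speed limits (rad/s): [2.22, 2.22, 2.79, 2.79, 3.14, 3.14, 3.14].

INTERFACE

Orientations are given as a unit quaternion [x, y, z, w].
In Python, from bench import r gives the robot as it stands.
- The arm moves only by the shell command python3 -m pendant 'ROWS' [OPENING] [FORCE]. ROWS is JSON, a list of rows, each a list of 4 numbers: the shift along the tool's x, y, z in m, then the turn about the tool's z in rad. A call has 1 to 8 rows; each row shifts and turns the commanded pose from where the row before left it, along the tool's axes as they then stand; what a row does not reach is not made up. A row lasts 1/12 s, in which the tool goes at most 41.7 mm and 7.16 degrees, less where a joint would pass 70% of its speed; a pose out of reach is approached as far as the arm can. A call with a gripper value outside its range is refused whole. OPENING is the opening, from 0 (shut) to 1 (fully open), set as the call begins (- or left out, the last holds). The fingers move at their own pace and stop on an object; FORCE is the grip in N (left out, the last holds). Time passes only in rows, so rows that do not move let the fingers close. It gives the time, the measured TCP pose, the force, the opening and the grip force at its end, in the units of the state.
- r.read_state(): the state, without advancing time (a new reading comes with each control period).
- r.camera(name): name is "scene" or "side" or "wrist"; returns a dict with "img" (384x512x3 uint8, red, green, blue), "camera_matrix" (3x3 intrinsics, pixels), "dist_coeffs" ([k1, k2, p1, p2, k3] as OpenCV has them; the pictures are not rectified), "xyz" and "attitude" of the camera in the world. Camera axes: x right, y down, z forward; pixel columns grow to the right and rows downward; lengths in m; the calibration is good to about 2 mm. A picture is of the moment at which its call begins. There is no depth.
- r.close_job(): hands the job in; it is judged then, once.
Trained networks look in the newest picture that a camera, given by its name, has taken for a name from the list of things; names that differ only in an ending like _2 or _b are one class to them, and where a whole thing is asked for, a point or a joint stands for the part that bears it (a point fixed in the world has none). Each returns a list of dicts, best first, with "score" (0 to 1); they miss things now and then, are a little off and sometimes report something else, mostly with a low value. They report only what shows in the picture. A call takes as long as a camera call. They do not tell look-alikes from the thing itself.
- r.outline_of(thing, camera): "mask" (384x512 bool, what is visible of it) and "bbox" ([centre column, centre row, width, height] in pixels, round what is visible of it).
The state is a dict: "time": time; "joint_positions": joint angles; "joint_vel": joint speeds; "joint_torque": joint torques, N m; "ee_pos": TCP position; "eef_rot": TCP orientation; "ft_force": force on the tool from outside, world axes, zero at the start; "torque": the same for the moment, N m; "width": finger opening in m; "grip_force": force on a finger pad.
Only numpy, scipy, OpenCV 4.12 (cv2) and the standard library are available. Lean on these libraries where they do the work, as an engineer would, in place of code of your own. Each camera call takes 0.05 s, during which the arm holds its last target. There are 200 camera calls.

TASK

In the sloped lane that holds the two wide white jars (not the slim vials), take the oldest jar, the one at the low front end, and set it down lying in the empty steel tray. Then take the new jar from the cardboard carton and load it, lying crosswise like the others, into the same lane behind the jar that has rolled to the front, so that it comes to rest against it. Lower both jars into place, do not drop them.

Things in the scene. Friction and masses are not known exactly. Their poses are not given: they have to be found in the camera images.
- old_jar: Oldest jar: closed white plastic jar, grey cap, on its side at the low front of the lane, against its stop. 48 mm diameter, 60 mm long (42 mm diameter over the 14 mm cap), 0.1 to 0.17 kg. Origin: on the axis, mid-length; y runs along the jar to the cap, roll about y is arbitrary. Flat ends, free to pinch from above. A second, equal jar touches it from behind.
- new_jar: New jar, same kind and size (48 mm diameter, 60 mm long; origin mid-axis, y along the jar to the cap). Lies on foam ribs in a fixed shallow cardboard carton (116 by 146 mm, walls 14 mm high) along its long side, axis 27 mm above the bench; 35 mm or more free at each end.
- lane: Fixed aluminium lane 198 x 88 mm with two jars lying across it. Origin on bench under its middle, x to the high back. Floor: 12 deg, z 34 mm at x 0; rails 8 mm high, 80 mm apart; end stops. Jars roll down freely to the front. Jar axis in mm: front place x -74, z 43; second x -27, z 53; third x 20, z 63; up to x 60. The like lane of slim vials is not meant.
- tray: Fixed empty shallow steel tray, 116 mm (x) by 146 mm (y) outside, walls 14 mm high and 3 mm thick, flat floor 3 mm thick. Origin: underside centre, on the bench; x and y along its sides. A jar lying in it has its axis 27 mm above the bench.
Things that resemble listed ones, but are neither listed nor needed, are in the scene too. What is shaped like the old_jar but black or pink is not meant. Leave any green or pink look-alike of the tray alone.

How it is judged:
By the outcome, as a careful person would: the job done as asked, in the order asked, and still so for the second after the job is handed in, with the robot touching nothing.
It also fails if it takes over 64 s, if anything falls off the work surface, if the arm or the gripper's body presses on something with over 40 N, if the wrist force passes 120 N, or if a joint passes its speed limit or range.

## Working session

There is one attempt and no reset: what is moved stays moved. The work goes in short steps, Python scripts to look and compute and a shell command to move; the robot and the scene stay as the last step left them, time stands still between calls to the robot, and variables do not carry over. Pictures are saved under pics/ and viewed, at most 13 in all, crops included, and the job is handed in when it is done.

```bash
mkdir -p pics; ls; cat > h.py <<'E'
import numpy as np, cv2
from bench import r
from scipy.spatial.transform import Rotation as R
def ray(c,px):
    K=np.array(c["camera_matrix"]);d=np.array(c["dist_coeffs"])
    u=cv2.undistortPoints(np.array(px,float).reshape(-1,1,2),K,d).reshape(-1,2)
    v=np.c_[u,np.ones(len(u))]@R.from_quat(c["attitude"]).as_matrix().T if len(c["attitude"])==4 else np.c_[u,np.ones(len(u))]@np.array(c["attitude"]).T
    return np.array(c["xyz"]),v
def onz(c,px,z):
    o,v=ray(c,px); return o+v*((z-o[2])/v[:,2])[:,None]
def proj(c,P):
    Rm=R.from_quat(c["attitude"]).as_matrix()
    rv=cv2.Rodrigues(Rm.T)[0]; t=-Rm.T@np.array(c["xyz"])
    return cv2.projectPoints(np.array(P,float).reshape(-1,1,3),rv,t,np.array(c["camera_matrix"]),np.array(c["dist_coeffs"]))[0].reshape(-1,2)
def save(c,n,crop=None,k=1):
    im=c["img"][:,:,::-1]
    if crop: a,b,w,h=crop; im=im[b:b+h,a:a+w]
    cv2.imwrite("pics/"+n,cv2.resize(im,None,fx=k,fy=k,interpolation=cv2.INTER_CUBIC))
E
python3 - <<'E'
from h import *
ims=[]
for n in ["scene","side"]:
    c=r.camera(n); save(c,n+"0.png",k=1.5); print(n,c["xyz"],c["attitude"])
    for t in ["old_jar","new_jar","lane","tray"]:
        for o in r.outline_of(t,n): print(t,round(o["score"],2),np.round(o["bbox"]))
E
```

```text
pics
scene [1.0575075  0.19777064 1.04126515] [ 0.49200011  0.82243497 -0.24397217 -0.1483718 ]
old_jar 0.88 [215. 213.  23.  23.]
old_jar 0.55 [247. 166.  12.  17.]
new_jar 0.89 [399. 265.  26.  25.]
lane 0.57 [248. 230.  59.  56.]
tray 0.72 [159. 130.  49.  32.]
tray 0.6 [114. 183.  56.  44.]
tray 0.56 [190. 171.  56.  39.]
side [-0.24431386 -0.87975941  0.90952151] [ 0.83942493 -0.32007585  0.16782433 -0.40589683]
old_jar 0.96 [247. 235.  23.  23.]
old_jar 0.74 [250. 199.  25.  23.]
old_jar 0.69 [299. 209.  26.  24.]
new_jar 0.77 [172. 145.  19.  20.]
new_jar 0.21 [266. 191.  64.  51.]
lane 0.69 [267. 190.  64.  54.]
tray 0.68 [409. 273.  70.  59.]
tray 0.62 [314. 259.  65.  50.]
```

View pics/scene0.png

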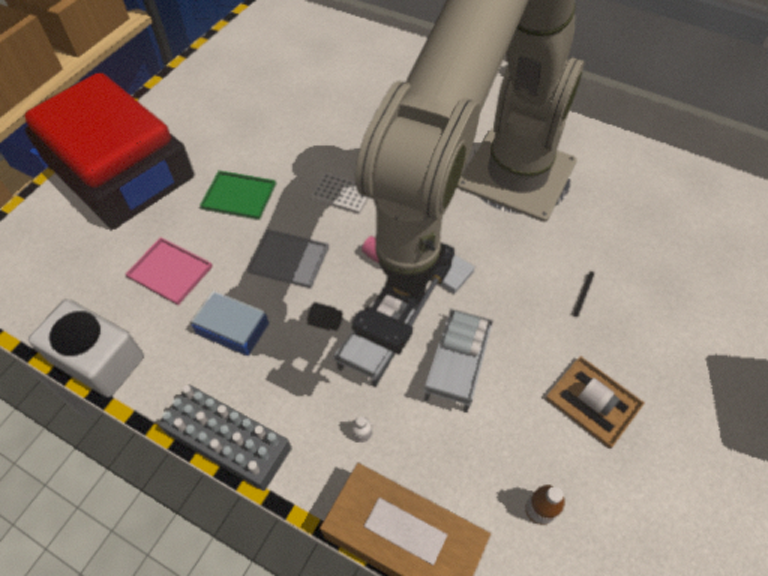

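View pics/side0.png

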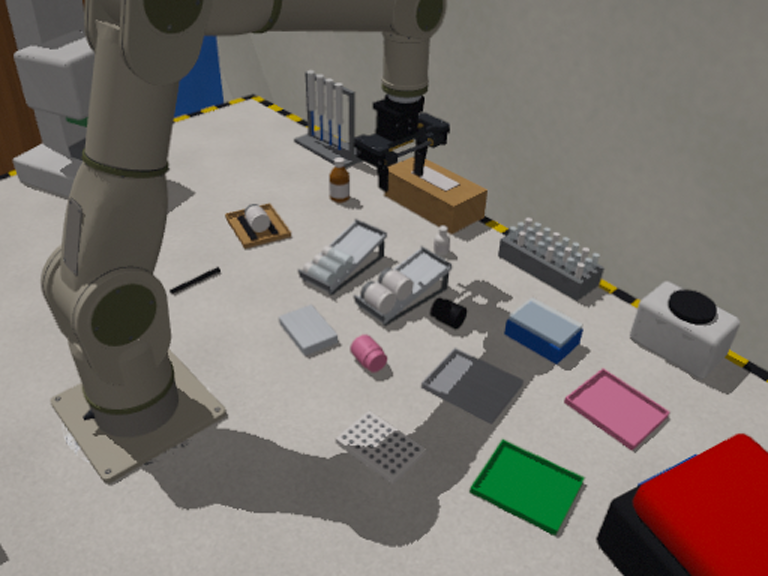

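The wide-jar lane is the one at side (267,190), scene about (250,225), partly under the gripper. The slim-vial lane is at side (229,170), scene (307,238). Candidate trays are grey steel at scene (192,172) / side (316,256), green at (159,130) and pink at (113,180). The carton is at scene (396,267). Next is a wrist view plus an enlarged crop to confirm.

```bash
python3 - <<'E'
from h import *
c=r.camera("wrist"); s=r.camera("side")
print(c["xyz"],c["attitude"])
for t in ["old_jar","new_jar","lane","tray"]:
    for o in r.outline_of(t,"wrist"): print(t,round(o["score"],2),np.round(o["bbox"]))
a=cv2.resize(c["img"],(512,384)); b=cv2.resize(s["img"][130:290,190:370],(432,384),interpolation=cv2.INTER_CUBIC)
im=np.hstack([a,b])[:,:,::-1]; im=cv2.resize(im,(800,int(384*800/944)))
cv2.imwrite("pics/w0.png",im); cv2.imwrite("pics/w0raw.png",c["img"][:,:,::-1])
sc=r.camera("scene")
for n,cam,px,z in [("tray",sc,(159,130),0),("tray_side",s,(316,256),.01),("tray_scene",sc,(192,172),.01),("carton_scene",sc,(396,267),.01),("jar sc",sc,(399,265),.03),("jar side",s,(172,145),.03),("oldfront side",s,(252,197),.045),("lane",s,(267,190),.04)]: print(n,onz(cam,[px],z).round(3))
E
```

```text
[0.62385941 0.06732397 0.38394296] [9.92026048e-01 2.67897359e-05 1.01960530e-04 1.26032968e-01]
old_jar 0.92 [223. 296.  34.  30.]
old_jar 0.73 [145. 227.  41.  33.]
lane 0.75 [211. 238. 167.  85.]
tray [[ 0.38  -0.556  0.   ]]
tray_side [[ 0.483 -0.353  0.01 ]]
tray_scene [[ 0.486 -0.344  0.01 ]]
carton_scene [[0.492 0.346 0.01 ]]
jar sc [[0.493 0.349 0.03 ]]
jar side [[0.489 0.337 0.03 ]]
oldfront side [[ 0.493 -0.082  0.045]]
lane [[ 0.556 -0.082  0.04 ]]
```

View pics/w0.png

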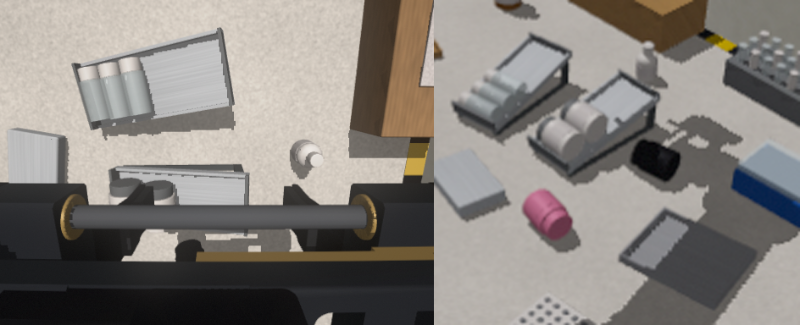

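The crop confirms it: the wide-jar lane (side about (267,190)) holds two white jars, and the neighbouring lane holds three slim vials. The jar lane's front end is at low x, and the steel tray is the grey one. I'll shift the arm to −y so the wrist camera sees the lane.

```bash
python3 - <<'E'
from h import *
s=r.read_state(); print(s["time"],s["ee_pos"],s["width"]); print(R.from_quat(s["eef_rot"]).as_matrix().round(3))
E
```

```text
0.85 [6.25011621e-01 4.29199286e-06 2.33583061e-01] 0.08672914494157777
[[ 0.  1.  0.]
 [ 1. -0. -0.]
 [-0.  0. -1.]]
```

```bash
python3 -m pendant '[[-0.036,-0.008,-0.01,0],[-0.036,-0.008,-0.01,0],[-0.036,-0.008,-0.01,0],[-0.036,-0.008,-0.01,0],[-0.036,-0.008,-0.01,0],[-0.036,-0.008,-0.01,0],[0,0,0,0]]'
python3 - <<'E'
from h import *
c=r.camera("wrist"); save(c,"w1.png",k=1.5); print(c["xyz"],c["attitude"])
np.save("w1.npy",c,allow_pickle=True)
for t in ["old_jar","lane","tray"]:
    for o in r.outline_of(t,"wrist"): print(t,round(o["score"],2),np.round(o["bbox"]), onz(c,[o["bbox"][:2]],.045).round(3))
sc=r.camera("scene"); s=r.camera("side"); np.save("sc1.npy",sc,allow_pickle=True); np.save("sd1.npy",s,allow_pickle=True)
for n in ["scene","side"]:
  cc=sc if n=="scene" else s
  for t,z in [("old_jar",.045),("new_jar",.027),("tray",.005),("lane",.04)]:
    for o in r.outline_of(t,n): print(n,t,round(o["score"],2),np.round(o["bbox"]), onz(cc,[o["bbox"][:2]],z).round(3))
  
a=sc["img"][195:275,210:330]; b=s["img"][160:220,225:315]; d=sc["img"][230:310,350:440]; t=s["img"][225:285,270:360]
f=lambda i:cv2.resize(i,(400,300),interpolation=cv2.INTER_CUBIC)
cv2.imwrite("pics/m1.png",np.vstack([np.hstack([f(a),f(b)]),np.hstack([f(d),f(t)])])[:,:,::-1])
E
```

```text
time: 1.43
ee_pos: [0.5745, -0.2255, 0.2959]
eef_rot: [0.711, 0.703, -0.001, 0.002]
ft_force: [-0.0, -2.2, 0.2]
width: 0.0871
grip_force: 0.0
[ 0.5738407  -0.15748646  0.44600481] [ 9.91683392e-01 -5.49906308e-03  3.59325499e-04  1.28583367e-01]
old_jar 0.94 [118. 129.  42.  49.] [[ 0.394 -0.178  0.045]]
old_jar 0.77 [262. 137.  36.  54.] [[ 0.581 -0.191  0.045]]
old_jar 0.62 [190.  46.  44.  63.] [[ 0.493 -0.08   0.045]]
lane 0.6 [250.  44. 165.  87.] [[ 0.567 -0.079  0.045]]
tray 0.59 [197. 238.  96. 104.] [[ 0.486 -0.33   0.045]]
scene old_jar 0.68 [251. 169.  22.  18.] [[ 0.407 -0.167  0.045]]
scene old_jar 0.63 [263. 201.  23.  23.] [[ 0.494 -0.078  0.045]]
scene old_jar 0.62 [216. 211.  22.  20.] [[ 0.592 -0.183  0.045]]
scene new_jar 0.6 [398. 265.  29.  24.] [[0.494 0.348 0.027]]
scene tray 0.94 [157. 129.  50.  30.] [[ 0.385 -0.56   0.005]]
scene tray 0.67 [192. 175.  54.  37.] [[ 0.493 -0.341  0.005]]
scene lane 0.97 [250. 229.  60.  55.] [[ 0.594 -0.069  0.04 ]]
side old_jar 0.88 [297. 209.  26.  22.] [[ 0.557 -0.209  0.045]]
side old_jar 0.83 [245. 237.  20.  24.] [[ 0.364 -0.199  0.045]]
side old_jar 0.78 [250. 200.  24.  20.] [[ 0.479 -0.088  0.045]]
side new_jar 0.74 [172. 146.  16.  17.] [[0.487 0.332 0.027]]
side tray 0.94 [408. 272.  72.  60.] [[ 0.626 -0.556  0.005]]
side tray 0.84 [315. 260.  65.  47.] [[ 0.475 -0.358  0.005]]
side tray 0.6 [353. 326.  78.  62.] [[ 0.381 -0.565  0.005]]
side lane 0.67 [266. 188.  66.  51.] [[ 0.561 -0.074  0.04 ]]
```

View pics/w1.png

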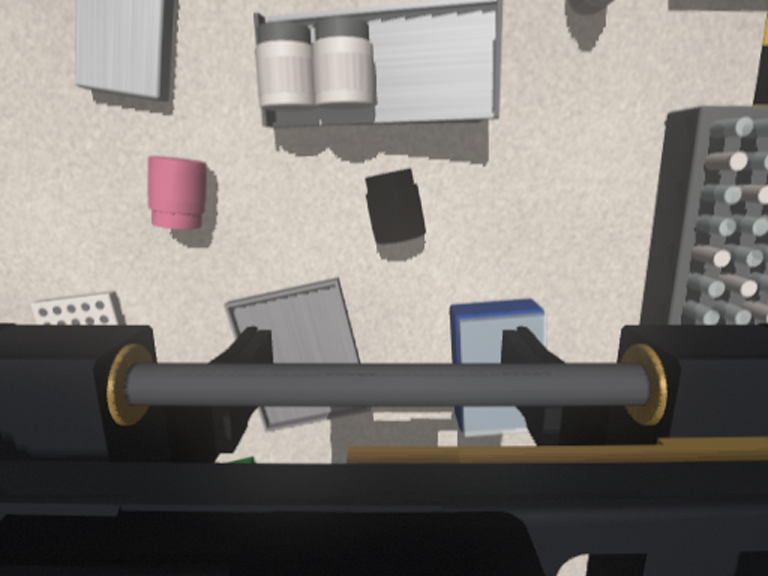

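View pics/m1.png

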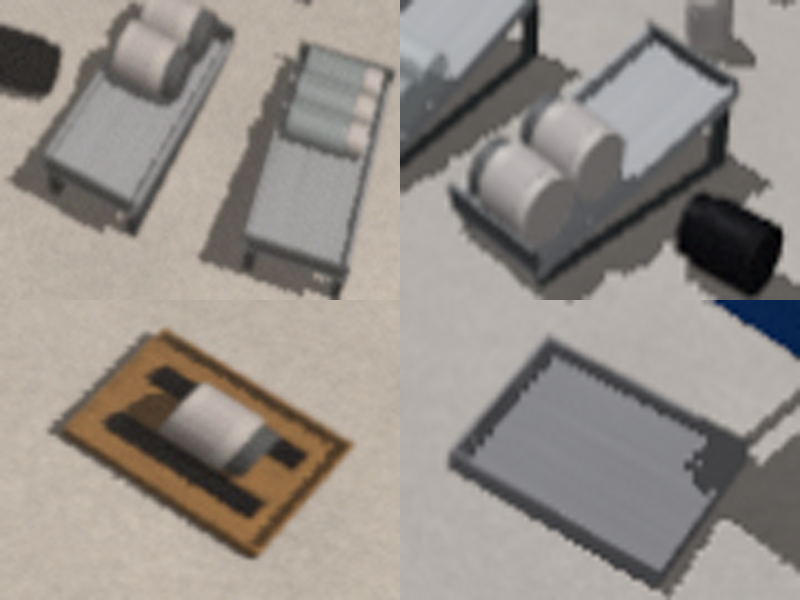

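The wrist view shows the front jar at (285,65)/1.5 with its cap towards +y, the second jar at (343,62), and an empty steel tray at (295,350). The pink jar and the black jar stand apart from the lane. The crops show the new jar in the carton (scene about (400,264)) with its cap towards the lower right. Next I fit the poses.

```bash
cat > fit.py <<'E'
from h import *
from scipy.optimize import least_squares
def cyl(x,y,z,yaw):  # yaw: direction of jar axis to cap
    a=np.array([np.cos(yaw),np.sin(yaw),0]); n=np.array([-a[1],a[0],0]); P=[]
    for s,rr in [(-.03,.024),(.016,.024),(.016,.021),(.03,.021)]:
        for t in np.linspace(0,2*np.pi,40): P.append(np.array([x,y,z])+a*s+rr*(np.cos(t)*n+np.array([0,0,np.sin(t)])))
    return np.array(P)
def ext(c,P):
    p=proj(c,P); return np.r_[p.min(0),p.max(0)]
def rect(c,cor,z,L,W):
    w=onz(c,cor,z)[:,:2]; m=w.mean(0)
    return w,m
E
python3 - <<'E'
from fit import *
ld=lambda n:np.load(n,allow_pickle=True).item()
w,sc,sd=ld("w1.npy"),ld("sc1.npy"),ld("sd1.npy")
def L(p,u,v,z):
    c,s=np.cos(p[2]),np.sin(p[2]); return [p[0]+u*c-v*s,p[1]+u*s+v*c,z]
cw=np.array([[265,125],[495,124],[499,0],[255,13]])/1.5
e1=np.array([257,20,314,108])/1.5; e2=np.array([314,16,376,105])/1.5
def f(p):
    R_=[]
    C=[L(p,-.099,-.044,.021),L(p,.099,-.044,.063),L(p,.099,.044,.063),L(p,-.099,.044,.021)]
    R_.append((proj(w,C)-cw).ravel()*.5)
    for u,z,e,v in [(-.074,.043,e1,p[3]),(-.027,.053,e2,p[4])]:
        R_.append((ext(w,cyl(*L(p,u,v,z),p[2]+np.pi/2))-e))
    return np.concatenate(R_)
q=least_squares(f,[.56,-.08,0,0,0]); print("lane",q.x.round(4)); print(f(q.x).round(1))
p=q.x
print("old",L(p,-.074,p[3],.043),"second",L(p,-.027,p[4],.053))
lc=[L(p,-.074,p[3],.043),L(p,-.027,p[4],.053)]
print("proj scene",proj(sc,lc),"side",proj(sd,lc))
t=np.array([[148,40],[348,140],[265,290],[50,160]])/[4.444,5]+[270,225]
tw=onz(sd,t,.014); print("tray side",tw.round(3),tw.mean(0).round(3))
t=np.array([[228,303],[338,280]])/1.5; print("tray wrist",onz(w,t,.014).round(3))
t=np.array([[165,30],[352,145],[255,255],[55,130]])/[4.444,3.75]+[350,230]
tw=onz(sc,t,.014); print("carton",tw.round(3),tw.mean(0).round(3))
E
```

```text
lane [ 5.681e-01 -7.880e-02 -3.110e-02 -1.700e-03 -5.000e-04]
[-0.2 -0.4  1.8  0.1  3.5  0.5  1.7  0.1 -1.6 -0.9  1.6  1.2 -1.5 -1.6
 -1.8  1.9]
old [np.float64(0.49407696642282073), np.float64(-0.07822798451913987), 0.043] second [np.float64(0.5410929637442253), np.float64(-0.0784432784535908), 0.053]
proj scene [[263.05362199 201.19144749]
 [255.58305379 211.33214545]] side [[251.31004466 196.83161256]
 [262.90895589 188.00713764]]
tray side [[ 0.52  -0.27   0.014]
 [ 0.555 -0.407  0.014]
 [ 0.434 -0.443  0.014]
 [ 0.407 -0.296  0.014]] [ 0.479 -0.354  0.014]
tray wrist [[ 0.417 -0.286  0.014]
 [ 0.527 -0.264  0.014]]
carton [[0.418 0.294 0.014]
 [0.455 0.431 0.014]
 [0.566 0.401 0.014]
 [0.532 0.258 0.014]] [0.493 0.346 0.014]
```

```bash
cat > go.py <<'E'
import sys
from h import *
x,y,z,yaw=map(float,sys.argv[1:5]); s=r.read_state(); M=R.from_quat(s["eef_rot"]).as_matrix(); p=np.array(s["ee_pos"])
d=M.T@(np.array([x,y,z])-p); cur=np.arctan2(M[1,1],M[0,1]); t=-(yaw-cur); t=(t+np.pi/2)%np.pi-np.pi/2
if len(sys.argv)>5: t=(t+np.pi/2)%np.pi-np.pi/2
c,sn=np.cos(t),np.sin(t); d2=np.array([c*d[0]+sn*d[1],-sn*d[0]+c*d[1],d[2]])
print("t",round(s["time"],2),"pos",p.round(4),"yaw y",cur.round(3),"tilt",M[:2,2].round(4),"shift(before turn)",d.round(4),"turn",t.round(3),"shift(after turn)",d2.round(4),"w",round(s["width"],4),"F",np.round(s["ft_force"],1),"g",np.round(s["grip_force"],1),"j7",np.round(s["joint_positions"][6],2))
E
python3 -m pendant '[[0.025,-0.0135,0.022,0],[0.025,-0.0135,0.022,0],[0.025,-0.0135,0.022,0],[0.025,-0.0135,0.022,0],[0.025,-0.0135,0.022,0],[0.025,-0.0135,0.022,0],[0,0,0,0.12],[0,0,0,0.12]]' >/dev/null
python3 -m pendant '[[0,0,0,0.12],[0,0,0,0.12],[0,0,0,0.12],[0,0,0,0.12],[0,0,0,0.12],[0,0,0,0.12],[0,0,0,0.12],[0,0,0,0.12]]' >/dev/null
python3 -m pendant '[[0,0,0,0.12],[0,0,0,0.12],[0,0,0,0.1],[0,0,0,0],[0,0,0,0]]'
python3 go.py .494 -.078 .12 1.54
python3 - <<'E'
from h import *
c=r.camera("wrist"); np.save("w2.npy",c,allow_pickle=True); save(c,"w2.png",k=1.5); print(c["xyz"],c["attitude"])
for o in r.outline_of("old_jar","wrist"): print(round(o["score"],2),np.round(o["bbox"]), onz(c,[o["bbox"][:2]],.045).round(3))
print(proj(c,[[.494,-.078,.043],[.541,-.078,.053]])*1.5)
E
```

```text
time: 3.88
ee_pos: [0.4961, -0.066, 0.1617]
eef_rot: [1.0, 0.017, 0.0, 0.0]
ft_force: [-0.1, 0.3, -0.5]
width: 0.0872
grip_force: 0.0
t 3.88 pos [ 0.4961 -0.066   0.1617] yaw y -1.537 tilt [ 0.0003 -0.    ] shift(before turn) [-0.0025  0.0119  0.0417] turn 0.065 shift(after turn) [-0.0017  0.0121  0.0417] w 0.0872 F [-0.1  0.3 -0.5] g 0.0 j7 -1.49
[ 0.56300032 -0.06446245  0.31206119] [ 0.71337459 -0.68936027 -0.08769719  0.09048932]
0.97 [403.  96.  81.  62.] [[ 0.581 -0.186  0.045]]
0.94 [339. 284.  32.  28.] [[ 0.403 -0.15   0.045]]
0.88 [272. 193.  71.  52.] [[ 0.493 -0.08   0.045]]
[[404.84892385 286.78220327]
 [409.24505051 210.10968361]]
```

View pics/w2.png

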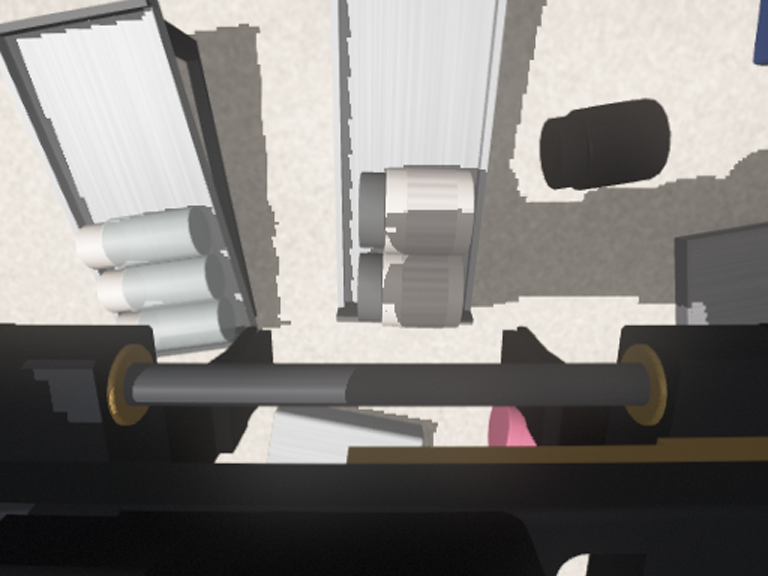

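The view is from behind the lane. The front jar spans cols 358–464 and rows 250–328 (×1.5) and is well separated from the rails, with its cap to the left (+y). I'll refine the fit from this picture.

```bash
python3 - <<'E'
from fit import *
c=np.load("w2.npy",allow_pickle=True).item()
for e,z in [((357,251,464,328),.043),((358,166,475,255),.053)]:
    e=np.array(e)/1.5
    f=lambda p: ext(c,cyl(p[0],p[1],z,np.pi/2+p[2]))-e
    for yw in (-.031,0.):
        g=lambda p:ext(c,cyl(p[0],p[1],z,np.pi/2+yw))-e
        q=least_squares(g,[.5,-.08]); print(z,yw,q.x.round(4),q.fun.round(1))
# lane direction: rails left edge top
P=np.array([[339,0],[338,320],[506,0],[472,322]])/1.5
for a,b in [(0,1),(2,3)]:
    lo=onz(c,[P[b]],.021)[0]; o,v=ray(c,[P[a]])
    # upper point: intersect with rail plane z=.042+.2126*(x-.568)
    k=(.042+.2126*(o[0]-.568)-o[2])/(v[0,2]-.2126*v[0,0]); hi=o+k*v[0]
    print(lo.round(4),hi.round(4),"yaw",np.arctan2(hi[1]-lo[1],hi[0]-lo[0]).round(4))
E
```

```text
0.043 -0.031 [ 0.4928 -0.08  ] [-0.7 -2.2  0.6  2.3]
0.043 0.0 [ 0.4926 -0.0801] [-0.3 -1.5  0.3  1.6]
0.053 -0.031 [ 0.5409 -0.0803] [-0.7 -1.   0.7  1.1]
0.053 0.0 [ 0.5407 -0.0803] [-0.3 -0.2  0.3  0.3]
[ 0.4639 -0.0354  0.021 ] [ 0.6439 -0.0381  0.0581] yaw -0.0148
[ 0.4655 -0.1252  0.021 ] [ 0.6468 -0.121   0.0587] yaw 0.0231
```

```bash
python3 -m pendant '[[0,0,0,0.033],[-0.003,0.014,0.01,0],[0,0,0.02,0],[0,0,0.02,0],[0,0,0.02,0],[0,0,0,0],[0,0,0,0]]'; python3 go.py .493 -.08 .046 1.57
```

```text
time: 4.57
ee_pos: [0.4925, -0.0799, 0.0913]
eef_rot: [1.0, -0.0, -0.001, -0.0]
ft_force: [-0.3, 0.4, 0.6]
width: 0.087
grip_force: 0.0
t 4.57 pos [ 0.4925 -0.0799  0.0913] yaw y -1.571 tilt [-0.0018  0.0001] shift(before turn) [0.0006 0.0001 0.0453] turn 0.0 shift(after turn) [0.0006 0.0001 0.0453] w 0.087 F [-0.3  0.4  0.6] g 0.0 j7 -1.49
```

```bash
python3 -m pendant '[[0,0,0.015,0],[0,0,0.015,0],[0,0,0.01,0],[0,0,0.005,0],[0,0,0,0],[0,0,0,0]]'; python3 -m pendant '[[0,0,0,0],[0,0,0,0],[0,0,0,0],[0,0,0,0],[0,0,0,0],[0,0,0,0],[0,0,0,0],[0,0,0,0]]' 0.5 15
```

```text
time: 5.07
ee_pos: [0.4934, -0.08, 0.0473]
eef_rot: [1.0, -0.001, 0.0, 0.0]
ft_force: [0.4, 0.1, 0.6]
width: 0.087
grip_force: 0.0
time: 5.73
ee_pos: [0.4932, -0.0799, 0.0468]
eef_rot: [1.0, -0.001, 0.0, -0.0]
ft_force: [-0.1, 0.4, 3.6]
width: 0.0596
grip_force: 15.0
```

```bash
python3 -m pendant '[[0,0,-0.005,0],[0,0,-0.01,0],[0,0,-0.015,0],[0,0,-0.02,0],[0,0,-0.025,0],[0,0,-0.025,0],[0,0,0,0],[0,0,0,0]]' 0.5 20;  python3 go.py .486 -.347 .15 1.79
python3 - <<'E'
from h import *
c=r.camera("wrist"); s=r.camera("side")
a=cv2.resize(c["img"],(512,384)); b=cv2.resize(s["img"][130:290,190:370],(432,384),interpolation=cv2.INTER_CUBIC)
cv2.imwrite("pics/w3.png",cv2.resize(np.hstack([a,b])[:,:,::-1],(800,325)))
E
```

```text
time: 6.4
ee_pos: [0.4938, -0.0801, 0.1484]
eef_rot: [1.0, -0.001, 0.002, 0.0]
ft_force: [0.1, 0.7, -2.3]
width: 0.0598
grip_force: 20.0
t 6.4 pos [ 0.4938 -0.0801  0.1484] yaw y -1.573 tilt [ 0.0033 -0.0002] shift(before turn) [-0.0072  0.2669 -0.0016] turn -0.222 shift(after turn) [-0.0657  0.2588 -0.0016] w 0.0598 F [ 0.1  0.7 -2.3] g 20.0 j7 -1.5
```

View pics/w3.png

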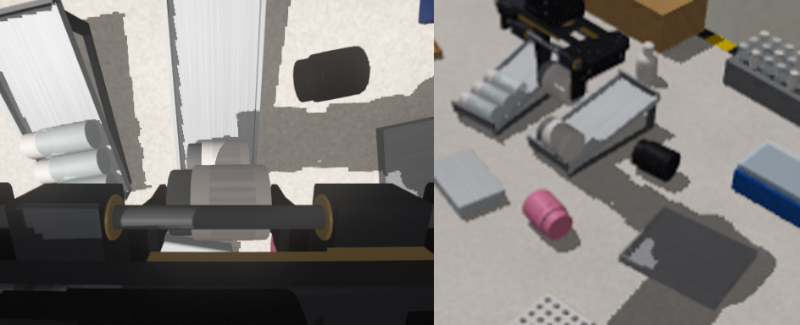

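The jar is held, and the second jar has rolled to the front at crop (555,135). I'll move to the tray.

```bash
python3 -m pendant '[[-0.001,0.025,0,0],[-0.001,0.04,0,0],[-0.001,0.04,0,0],[-0.001,0.04,0,0],[-0.001,0.04,0,0],[-0.001,0.04,0,0],[-0.001,0.032,0,0],[0,0.01,0,0]]' >/dev/null
python3 -m pendant '[[0,0,0,-0.11],[0,0,0,-0.11],[0,0,0,0],[0,0,0,0]]'; python3 go.py .486 -.347 .033 1.79
python3 - <<'E'
from h import *
c=r.camera("wrist"); np.save("w4.npy",c,allow_pickle=True); s=r.camera("side"); np.save("sd4.npy",s,allow_pickle=True)
a=cv2.resize(c["img"],(512,384)); b=cv2.resize(s["img"][205:305,255:368],(432,384),interpolation=cv2.INTER_CUBIC)
cv2.imwrite("pics/w4.png",cv2.resize(np.hstack([a,b])[:,:,::-1],(800,325)))
E
```

```text
time: 7.5
ee_pos: [0.485, -0.3463, 0.1455]
eef_rot: [0.994, 0.107, -0.001, -0.001]
ft_force: [-0.6, -0.6, -1.7]
width: 0.0599
grip_force: 20.0
t 7.5 pos [ 0.485  -0.3463  0.1455] yaw y -1.356 tilt [-0.0015  0.0011] shift(before turn) [0.001  0.001  0.1125] turn -0.004 shift(after turn) [0.001  0.001  0.1125] w 0.0599 F [-0.6 -0.6 -1.7] g 20.0 j7 -0.76
```

View pics/w4.png

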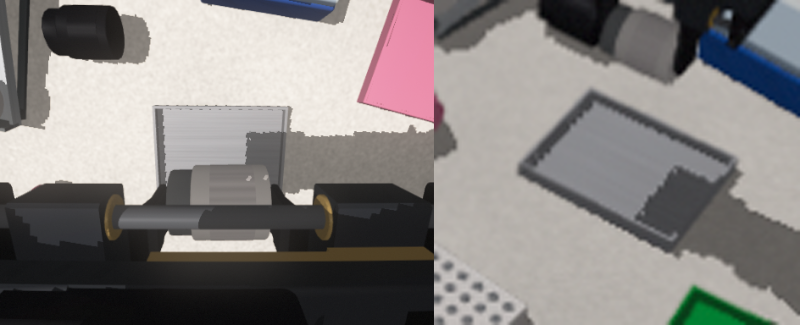

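The empty steel tray lies squarely under the held jar: in the left crop its far edge runs from (154,106) to (290,106), parallel to the jar axis. I'll check the centre, then lower.

```bash
python3 - <<'E'
from h import *
c=np.load("w4.npy",allow_pickle=True).item()
w=onz(c,np.array([[154,106],[290,106]])*1.18,.014)[:,:2]; d=(w[1]-w[0])/np.linalg.norm(w[1]-w[0]); n=np.array([d[1],-d[0]])
print(w.round(4),np.linalg.norm(w[1]-w[0]),np.arctan2(d[1],d[0]),(w.mean(0)+.058*n).round(4),(w.mean(0)-.058*n).round(4))
E
python3 -m pendant '[[0,0,0.02,0],[0,0,0.02,0],[0,0,0.02,0],[0,0,0,0],[0,0,0,0]]'
```

```text
[[ 0.5249 -0.2677]
 [ 0.5559 -0.4096]] 0.1453336842626805 -1.3557569347496208 [ 0.4837 -0.351 ] [ 0.5971 -0.3263]
time: 8.02
ee_pos: [0.4849, -0.3464, 0.086]
eef_rot: [0.994, 0.108, -0.001, -0.001]
ft_force: [0.3, 0.2, -2.1]
width: 0.0597
grip_force: 20.0
```

```bash
python3 -m pendant '[[0,0.004,0.015,0],[0,0,0.015,0],[0,0,0.01,0],[0,0,0.007,0],[0,0,0.003,0],[0,0,0,0],[0,0,0,0]]';python3 -m pendant '[[0,0,0.001,0],[0,0,0.001,0],[0,0,0.001,0],[0,0,0,0]]'; python3 -m pendant '[[0,0,0.001,0],[0,0,0.001,0],[0,0,0,0]]'
```

```text
time: 8.6
ee_pos: [0.4867, -0.351, 0.0373]
eef_rot: [0.994, 0.109, 0.0, 0.0]
ft_force: [-0.1, 0.9, -1.2]
width: 0.0602
grip_force: 20.0
time: 8.93
ee_pos: [0.4863, -0.3509, 0.0336]
eef_rot: [0.994, 0.109, 0.0, 0.0]
ft_force: [-0.7, -0.1, -1.8]
width: 0.0599
grip_force: 20.0
time: 9.18
ee_pos: [0.4862, -0.3508, 0.0313]
eef_rot: [0.994, 0.109, -0.0, -0.0]
ft_force: [-0.1, -0.3, -1.7]
width: 0.0599
grip_force: 20.0
```

```bash
for i in 1; do python3 -m pendant '[[0,0,0.001,0],[0,0,0,0]]'; python3 -m pendant '[[0,0,0.001,0],[0,0,0,0]]'; python3 -m pendant '[[0,0,0.001,0],[0,0,0,0]]'; done | grep -E "ee_pos|ft"
```

```text
ee_pos: [0.4863, -0.3509, 0.0312]
ft_force: [-2.3, 2.5, 5.4]
ee_pos: [0.4864, -0.3508, 0.0311]
ft_force: [-5.0, 6.0, 14.7]
ee_pos: [0.4869, -0.3508, 0.0308]
ft_force: [-6.7, 6.2, 20.6]
```

Contact. I'll back off the preload, release gently and rise.

```bash
python3 -m pendant '[[0,0,-0.0025,0],[0,0,0,0],[0,0,0,0]]' 0.5 5;  python3 -m pendant '[[0,0,0,0],[0,0,0,0],[0,0,0,0],[0,0,0,0]]' 0.85; python3 -m pendant '[[0,0,-0.01,0],[0,0,-0.02,0],[0,0,-0.03,0],[0,0,-0.04,0],[0,0,-0.04,0],[0,0,-0.04,0],[0,0,0,0]]' 1
python3 go.py .493 .346 .2 1.307
python3 - <<'E'
from h import *
c=r.camera("wrist"); np.save("w5.npy",c,allow_pickle=True)
for o in r.outline_of("old_jar","wrist"): print(round(o["score"],2),np.round(o["bbox"]), onz(c,[o["bbox"][:2]],.027).round(3))
s=r.camera("side")
for o in r.outline_of("old_jar","side"): print(round(o["score"],2),np.round(o["bbox"]), onz(s,[o["bbox"][:2]],.027).round(3))
E
```

```text
time: 9.93
ee_pos: [0.4863, -0.3509, 0.031]
eef_rot: [0.994, 0.109, 0.0, 0.0]
ft_force: [-0.4, -0.1, -1.6]
width: 0.0602
grip_force: 5.0
time: 10.27
ee_pos: [0.4863, -0.3509, 0.031]
eef_rot: [0.994, 0.109, 0.0, 0.0]
ft_force: [0.6, -0.4, 0.1]
width: 0.0723
grip_force: 0.0
time: 10.85
ee_pos: [0.489, -0.353, 0.2208]
eef_rot: [0.994, 0.108, 0.005, 0.004]
ft_force: [0.2, -0.9, 0.7]
width: 0.0872
grip_force: 0.0
t 10.85 pos [ 0.489  -0.353   0.2208] yaw y -1.354 tilt [ 0.0114 -0.0064] shift(before turn) [ 0.1544 -0.6819  0.0164] turn 0.481 shift(after turn) [-0.1786 -0.6759  0.0164] w 0.0872 F [ 0.2 -0.9  0.7] g 0.0 j7 -0.76
0.93 [124.  59.  72.  52.] [[ 0.58  -0.191  0.027]]
0.85 [ 98. 223.  60.  39.] [[ 0.391 -0.182  0.027]]
0.76 [253. 177.  58.  40.] [[ 0.485 -0.35   0.027]]
0.65 [249. 236.  25.  23.] [[ 0.386 -0.189  0.027]]
0.56 [315. 251.  25.  20.] [[ 0.48  -0.35   0.027]]
0.54 [298. 209.  27.  23.] [[ 0.576 -0.197  0.027]]
```

```bash
python3 -m pendant '[[0,0,0,0.12],[0,0,0,0.12],[0,0,0,0.12],[0,0,0,0.12],[-0.013,-0.036,0,0],[-0.013,-0.036,0,0],[-0.013,-0.036,0,0],[-0.013,-0.036,0,0]]' >/dev/null
python3 -m pendant '[[-0.013,-0.036,0,0],[-0.013,-0.036,0,0],[-0.013,-0.036,0,0],[-0.013,-0.036,0,0],[-0.013,-0.036,0,0],[-0.013,-0.036,0,0],[-0.013,-0.036,0,0],[-0.013,-0.036,0,0]]' >/dev/null
python3 -m pendant '[[-0.013,-0.036,0,0],[-0.013,-0.036,0,0],[-0.013,-0.036,0,0],[-0.013,-0.036,0,0],[-0.013,-0.036,0,0],[-0.013,-0.036,0,0],[0,0,0,0],[0,0,0,0]]' >/dev/null
python3 go.py .493 .346 .1 1.307
python3 - <<'E'
from h import *
c=r.camera("wrist"); np.save("w6.npy",c,allow_pickle=True); save(c,"w6.png",k=1.5)
for o in r.outline_of("new_jar","wrist"): print(round(o["score"],2),np.round(o["bbox"])*1.5, onz(c,[o["bbox"][:2]],.027).round(3))
E
```

```text
t 13.05 pos [0.4281 0.321  0.2093] yaw y -1.828 tilt [-0.0036 -0.0009] shift(before turn) [ 0.0568 -0.0409  0.109 ] turn 0.006 shift(after turn) [ 0.0565 -0.0412  0.109 ] w 0.0871 F [ 0.6 -1.4 -0.2] g 0.0 j7 -2.59
0.71 [327. 189.  87.  72.] [[0.489 0.347 0.027]]
```

View pics/w6.png

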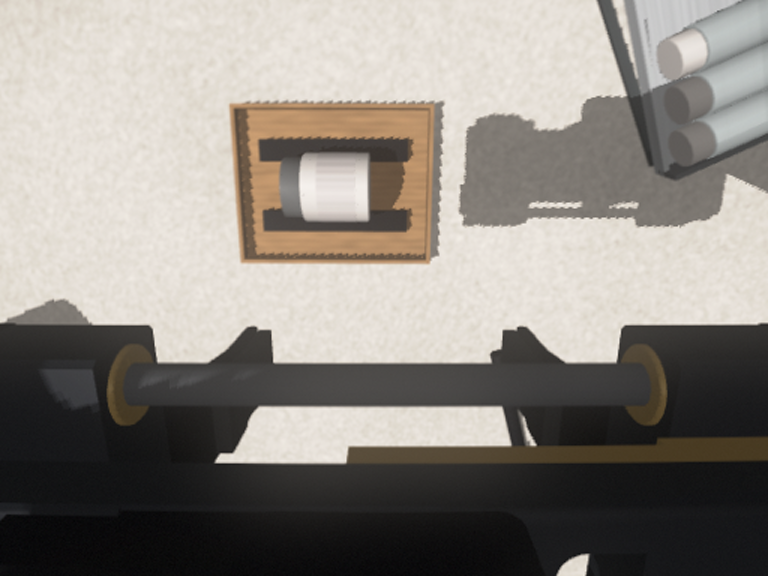

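The new jar is in the carton at (325,187) with its cap to the left (+y), and its axis is parallel to the carton's long side. j7 sits at −2.59, near its limit, so I'll turn the tool by −π, which gives the same grasp.

```bash
python3 -m pendant '[[0,0,0,-0.121],[0,0,0,-0.121],[0,0,0,-0.121],[0,0,0,-0.121],[0,0,0,-0.121],[0,0,0,-0.121],[0,0,0,-0.121],[0,0,0,-0.121]]' >/dev/null
python3 -m pendant '[[0,0,0,-0.121],[0,0,0,-0.121],[0,0,0,-0.121],[0,0,0,-0.121],[0,0,0,-0.121],[0,0,0,-0.121],[0,0,0,-0.121],[0,0,0,-0.121]]' >/dev/null
python3 -m pendant '[[0,0,0,-0.121],[0,0,0,-0.121],[0,0,0,-0.121],[0,0,0,-0.121],[0,0,0,-0.121],[0,0,0,-0.121],[0,0,0,-0.121],[0,0,0,-0.121]]' >/dev/null
python3 -m pendant '[[0,0,0,-0.121],[0,0,0,-0.111],[0,0,0,0]]' >/dev/null
python3 - <<'E'
from fit import *
c=np.load("w6.npy",allow_pickle=True).item(); e=np.array((280,150,371,223))/1.5
w=onz(c,np.array([[232,103],[441,102],[430,263],[242,262]])/1.5,.014)[:,:2]; print(w.round(4),w.mean(0)); d=w[0]-w[1]; d2=w[3]-w[2]; print(np.arctan2(d[1],d[0]),np.arctan2(d2[1],d2[0]))
for yw in (1.30,1.33):
    q=least_squares(lambda p:ext(c,cyl(p[0],p[1],.027,yw))-e,[.49,.346]); print(yw,q.x.round(4),q.fun.round(1))
E
python3 go.py .49 .346 .1 1.31
```

```text
[[0.5642 0.3971]
 [0.5268 0.2536]
 [0.4155 0.2882]
 [0.4533 0.428 ]] [0.48992993 0.34171116]
1.3159512400488251 1.3073123517161922
1.3 [0.4906 0.3458] [-0.3  1.   0.4 -1.1]
1.33 [0.4904 0.3459] [-0.5  0.9  0.5 -1. ]
t 15.4 pos [0.431  0.3169 0.2107] yaw y 1.304 tilt [-0.0012 -0.    ] shift(before turn) [-0.0493  0.0436  0.1106] turn -0.006 shift(after turn) [-0.0496  0.0433  0.1106] w 0.0868 F [-0.1  0.1  0.1] g 0.0 j7 0.52
```

```bash
python3 -m pendant '[[-0.02,0.017,0.02,0],[-0.02,0.017,0.02,0],[-0.0095,0.009,0.025,-0.006],[0,0,0.025,0],[0,0,0.02,0],[0,0,0.01,0],[0,0,0,0],[0,0,0,0]]'
python3 go.py .4905 .346 .031 1.31
```

```text
time: 16.07
ee_pos: [0.4894, 0.3471, 0.0914]
eef_rot: [0.132, 0.991, 0.0, -0.001]
ft_force: [0.3, 0.6, 0.2]
width: 0.0872
grip_force: 0.0
t 16.07 pos [0.4894 0.3471 0.0914] yaw y 1.306 tilt [-0.0011  0.0007] shift(before turn) [-0.0014 -0.0008  0.0604] turn -0.004 shift(after turn) [-0.0014 -0.0008  0.0604] w 0.0872 F [0.3 0.6 0.2] g 0.0 j7 0.47
```

```bash
python3 -m pendant '[[-0.001,-0.001,0.02,0],[0,0,0.02,0],[0,0,0.012,0],[0,0,0.006,0],[0,0,0.002,0],[0,0,0,0],[0,0,0,0]]'
python3 -m pendant '[[0,0,0,0],[0,0,0,0],[0,0,0,0],[0,0,0,0],[0,0,0,0],[0,0,0,0],[0,0,0,0],[0,0,0,0]]' 0.5 20
python3 -m pendant '[[0,0,-0.005,0],[0,0,-0.01,0],[0,0,-0.02,0],[0,0,-0.035,0],[0,0,-0.035,0],[0,0,-0.03,0],[0,0,0,0],[0,0,0,0]]' 
python3 go.py .587 -.08 .17 1.57
```

```text
time: 16.65
ee_pos: [0.4902, 0.3472, 0.0321]
eef_rot: [0.131, 0.991, 0.001, -0.0]
ft_force: [0.8, -0.3, 0.0]
width: 0.087
grip_force: 0.0
time: 17.32
ee_pos: [0.4897, 0.347, 0.0311]
eef_rot: [0.131, 0.991, 0.001, -0.0]
ft_force: [-0.1, 0.8, 2.3]
width: 0.0599
grip_force: 20.0
time: 17.98
ee_pos: [0.4905, 0.3471, 0.1684]
eef_rot: [0.131, 0.991, 0.002, 0.001]
ft_force: [-0.5, -0.8, -1.7]
width: 0.0598
grip_force: 20.0
t 17.98 pos [0.4905 0.3471 0.1684] yaw y 1.309 tilt [0.0022 0.0028] shift(before turn) [-0.2039 -0.3875 -0.0026] turn -0.261 shift(after turn) [-0.0968 -0.427  -0.0026] w 0.0598 F [-0.5 -0.8 -1.7] g 20.0 j7 0.5
```

```bash
python3 -m pendant '[[0,0,0,-0.087],[0,0,0,-0.087],[0,0,0,-0.087],[-0.0092,-0.0356,0,0],[-0.0092,-0.0356,0,0],[-0.0092,-0.0356,0,0],[-0.0092,-0.0356,0,0],[-0.0092,-0.0356,0,0]]' >/dev/null
python3 -m pendant '[[-0.0092,-0.0356,0,0],[-0.0092,-0.0356,0,0],[-0.0092,-0.0356,0,0],[-0.0092,-0.0356,0,0],[-0.0092,-0.0356,0,0],[-0.0092,-0.0356,0,0],[-0.0092,-0.0356,0,0],[0,0,0,0]]' >/dev/null
python3 -m pendant '[[0,0,0,0],[0,0,0,0]]'
python3 go.py .545 -.08 .12 1.57
python3 - <<'E'
from h import *
c=r.camera("wrist"); np.save("w7.npy",c,allow_pickle=True); save(c,"w7.png",k=1.5)
for o in r.outline_of("old_jar","wrist"): print(round(o["score"],2),np.round(o["bbox"])*1.5, onz(c,[o["bbox"][:2]],.043).round(3))
E
```

```text
time: 19.48
ee_pos: [0.5989, -0.0801, 0.1641]
eef_rot: [0.001, 1.0, 0.001, -0.002]
ft_force: [0.2, 1.3, -2.0]
width: 0.0596
grip_force: 20.0
t 19.48 pos [ 0.5989 -0.0801  0.1641] yaw y 1.57 tilt [-0.0035  0.0018] shift(before turn) [ 0.0537 -0.      0.0443] turn -0.0 shift(after turn) [0.0537 0.     0.0443] w 0.0596 F [ 0.2  1.3 -2. ] g 20.0 j7 1.56
0.7 [ 6.  99.  10.5 45. ] [[ 0.49  -0.295  0.043]]
0.57 [204.  252.  111.   85.5] [[ 0.578 -0.19   0.043]]
```

View pics/w7.png

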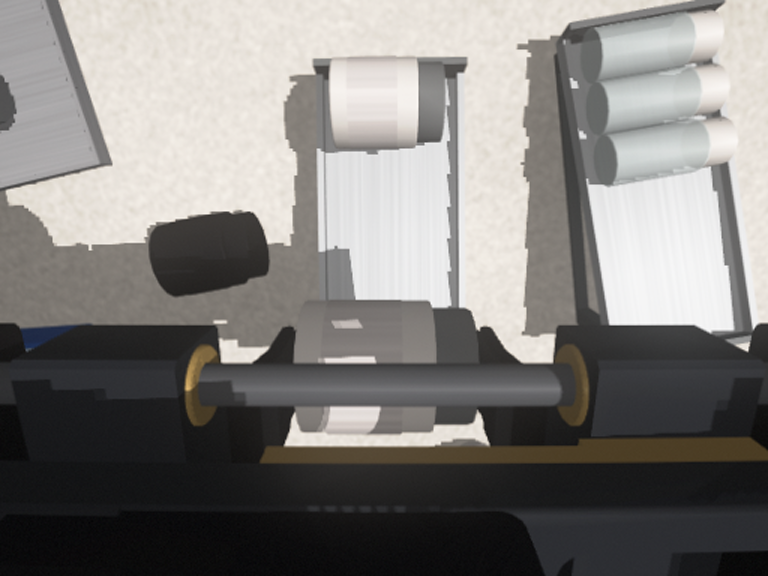

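The remaining jar rests at the front stop at (387,103), square to the lane, with its cap to the right. The lane behind it is empty, and the new jar is held level above. I'll compute the exact offset.

```bash
python3 - <<'E'
from fit import *
c=np.load("w7.npy",allow_pickle=True).item()
for e,z,g in [((329,55,446,150),.043,[.49,-.08]),((294,299,478,434),.160,[.6,-.08])]:
    e=np.array(e)/1.5
    q=least_squares(lambda p:ext(c,cyl(p[0],p[1],z,np.pi/2))-e,g); print(q.x.round(4),q.fun.round(1))
P=np.array([[315,66],[467,66],[318,250],[461,250]])/1.5
for p,z in zip(P,[.021,.021,.04,.04]): print(onz(c,[p],z).round(4))
E
```

```text
[ 0.4941 -0.0798] [-0.3  0.8  0.3 -0.9]
[ 0.5991 -0.0807] [-1.9  0.3  1.9 -0. ]
[[ 0.4699 -0.1228  0.021 ]]
[[ 0.4699 -0.0326  0.021 ]]
[[ 0.5771 -0.1221  0.04  ]]
[[ 0.5772 -0.0352  0.04  ]]
```

```bash
python3 -m pendant '[[0.018,0.0005,0.01,0],[0.018,0.0005,0.015,0],[0.017,0,0.02,0],[0,0,0.02,0],[0,0,0.015,0],[0,0,0.007,0],[0,0,0,0],[0,0,0,0]]'; python3 go.py .546 -.079 .062 1.57
```

```text
time: 20.25
ee_pos: [0.5469, -0.0789, 0.0788]
eef_rot: [-0.0, 1.0, 0.001, -0.001]
ft_force: [-0.1, -0.3, -1.3]
width: 0.0601
grip_force: 20.0
t 20.25 pos [ 0.5469 -0.0789  0.0788] yaw y 1.571 tilt [-0.0011  0.0011] shift(before turn) [ 0.0008 -0.0001  0.0168] turn 0.001 shift(after turn) [ 0.0008 -0.0001  0.0168] w 0.0601 F [-0.1 -0.3 -1.3] g 20.0 j7 1.56
```

```bash
python3 -m pendant '[[0,0,0.008,0],[0,0,0.005,0],[0,0,0.003,0],[0,0,0,0],[0,0,0,0]]'|grep -E "ee_pos|ft"; python3 -m pendant '[[0,0,0.001,0],[0,0,0.001,0],[0,0,0,0]]'|grep -E "ee_pos|ft";python3 -m pendant '[[0,0,0.001,0],[0,0,0,0]]'|grep -E "ee_pos|ft"
```

```text
ee_pos: [0.5465, -0.0796, 0.0624]
ft_force: [0.8, 0.4, -1.4]
ee_pos: [0.5466, -0.0796, 0.0604]
ft_force: [0.7, -0.4, -0.8]
ee_pos: [0.5466, -0.0796, 0.0594]
ft_force: [0.4, 0.1, -1.5]
```

```bash
python3 -m pendant '[[0,0,0.001,0],[0,0,0,0]]'|grep -E "ee_pos|ft"; python3 -m pendant '[[0,0,0.0007,0],[0,0,0,0]]'|grep -E "ee_pos|ft"
```

```text
ee_pos: [0.5465, -0.0796, 0.0583]
ft_force: [-0.1, -0.2, -2.3]
ee_pos: [0.5466, -0.0796, 0.0581]
ft_force: [-2.2, -0.1, 2.4]
```

Contact with the lane floor. I'll release gently and retreat.

```bash
python3 -m pendant '[[0,0,0,0],[0,0,0,0]]' 0.5 4 | grep ft; python3 -m pendant '[[0,0,0,0],[0,0,0,0],[0,0,0,0],[0,0,0,0],[0,0,0,0],[0,0,0,0]]' 0.9|grep -E "ft|width"; python3 -m pendant '[[0,0,-0.01,0],[0,0,-0.02,0],[0,0,-0.03,0],[0,0,-0.03,0],[-0.02,0,-0.03,0],[-0.035,0,-0.01,0],[-0.035,0,0,0],[-0.02,0,0,0]]' 
python3 -m pendant '[[-0.02,0,0,0],[0,0,0,0],[0,0,0,0],[0,0,0,0]]' >/dev/null
python3 - <<'E'
from h import *
c=r.camera("wrist"); np.save("w8.npy",c,allow_pickle=True); s=r.camera("side")
a=c["img"]; b=cv2.resize(s["img"][160:285,225:366],(432,384),interpolation=cv2.INTER_CUBIC)
cv2.imwrite("pics/w8.png",cv2.resize(np.hstack([a,b])[:,:,::-1],(800,325)))
E
```

```text
ft_force: [-2.7, 0.2, 4.4]
ft_force: [0.0, -0.3, 0.4]
width: 0.0777
time: 22.75
ee_pos: [0.6597, -0.0798, 0.1897]
eef_rot: [0.001, 1.0, 0.0, 0.001]
ft_force: [0.3, 0.6, -1.0]
width: 0.0784
grip_force: 0.0
```

View pics/w8.png

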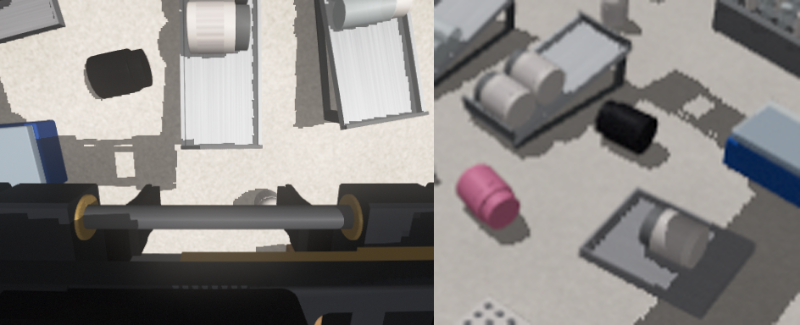

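The side crop shows both jars touching at the lane's front ((505,100) and (535,80)), square to the lane, and the old jar lying in the steel tray at (670,235). The gripper is clear, so I'll hand in.

```bash
python3 - <<'E'
from bench import r
print(r.close_job())
E
```

```text
the job is handed in; nothing more can be done
None
```

The job is handed in: in the last pictures the old jar lay in the steel tray and the new jar rested against the front jar in the lane, both lowered rather than dropped, about 23 s in on the robot's clock (64 s allowed).

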